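Lock the folding photo stand and hold its clip half open

TASK

On the dresser, first swing the photo stand's brass locking hook, by its orange knob, fully home into its grey catch so that the folding stem is braced. Then press the blue thumb lever of the spring clip down with the fingertips about halfway, until the lever lies level, never down to its stop, and finish while still holding it there, so that the clip stays half open ready for a picture. Leave the canisters, the atomizer and the ring tray where they stand.

Things in the scene. Friction and masses are not known exactly. Their poses are not given: they have to be found in the camera images.
- photo_stand: white plastic photo stand, fixed to the dresser; base plate 210 x 90 x 12 mm, origin at the centre of its underside, x along its length, y to the left of x, z up. A stem at x = -32 mm carries the spring clip: fixed white back jaw (44 mm wide in y, x = -31 to -27 mm, top at z = 134 mm) and on its -x side the blue moving jaw, one piece with the thumb lever, which points to -x.
- lock_hook (a joint): angle of the brass locking hook about its upright post, rad: 0 = fully home in its catch (a stop), pointing to the stand's -x; it grows, up to 1.5, as the hook swings out to the stand's +y side. Level swing, friction about 0.04 N m: it stays where it is left, no spring.
- hook_knob (a point): on the axis of the orange upright round knob at the hook's free end, 15 mm below its top: knob 12 mm in diameter, z = 58.5 to 100.5 mm above the dresser (this point at 85 mm), 73 mm from the post's axis; the arm under it is 9 mm wide, 7 mm thick. With the hook home this point is at x = 17, y = 0 mm of the stand. Axes of the hook: x from knob to post.
- hook_pivot (a point): axis of the hook's grey post, at x = 90, y = 0, z = 55 mm of the stand; axes of the stand. The grey catch is at x = 8 to 26, y = -14 to 13 mm of the stand: floor top at z = 47 mm, and an end wall on its -y side up to z = 61 mm.
- thumb_lever (a joint): angle of the blue thumb lever, rad: 0 = released (it slopes up by 0.3 rad towards its free end), 0.3 = halfway, level; 0.6 = pressed to its stop, sloping down. A spring returns it: at the pad about 1.7 N to start, 5 N at halfway, 8 N at the stop. Its pivot pin lies along y at x = -35, y = 0, z = 90 mm of the stand.
- lever_pad (a point): centre of the top face of the thumb pad (34 x 34 x 6 mm), 63 mm from the lever's pivot pin; about 109 mm above the dresser when released, 90 mm when level (halfway), 71 mm at the stop. Axes of the stand, tilting with the lever: z upright at joint 0. The blue jaw stands 44 mm above the pivot and leans towards the pad as the lever goes down (13 mm at halfway).
- canister_large: talavera canister, white ceramic with blue and yellow pattern and a blue screw lid with a small white knob; 100 mm across the lid, 110 mm tall; loose, full; origin at the centre of its underside. To be left where it stands.
- canister_medium: talavera canister, white ceramic with blue and yellow pattern and a blue screw lid with a small white knob; 92 mm across the lid, 98 mm tall; loose, full; origin at the centre of its underside. To be left where it stands.
- canister_small: talavera canister, white ceramic with blue and yellow pattern and a blue screw lid with a small white knob; 80 mm across the lid, 86 mm tall; loose, full; origin at the centre of its underside. To be left where it stands.
- atomizer: stainless steel perfume atomizer with push dispenser, 38 mm in diameter, 104 mm tall; loose; origin at the centre of its underside. To be left where it stands.
- ring_tray: round green-glass ring tray, 92 mm across, 18 mm high with a 35 mm tall centre post; loose; origin at the centre of its underside. To be left where it stands.
Not all that is in view belongs to the job. Of the things like the photo_stand, leave any that is pink; of the rest the larger one is meant.

How it is judged (in metres and radians):
On the way, in this order (a step that is already met when the one before it is completed fails the run):
1. the locking hook rests fully home in its catch (value of joint lock_hook below 0.1 rad), for 0.2 s.
2. the fingertips hold the thumb lever about halfway down, with the hook still home (value of joint lock_hook below 0.1 rad and value of joint thumb_lever between 0.18 and 0.42 rad and contact force between the fingers and photo_stand above 1 N), for 0.5 s.
At the end, for the whole second after the job is handed in: The hook is home (within 0.10 rad of its stop) and the robot's fingers are still pressing the stand's thumb lever with more than 1 N, holding it steady between 0.18 and 0.42 rad of its 0.6 rad travel (halfway is 0.3) (all of step 2 and velocity of joint thumb_lever between -0.1 and 0.1 rad/s); the arm keeps its last pose, push and grip.
It fails at once if the thumb lever is pushed down to its stop (beyond 0.57 rad) (value of joint thumb_lever above 0.57 rad).
It fails at once if the thumb lever is pressed (beyond 0.15 rad) before the hook is home (value of joint each of thumb_lever, lock_hook above 0.15 rad).
It fails at once if a canister, the atomizer or the ring tray is moved by more than 25 mm or tipped (distance of any of canister_large, canister_medium, canister_small, atomizer, ring_tray from where it was at the start of the episode above 0.025 m or angle between any of canister_large, canister_medium, canister_small, atomizer, ring_tray's own z axis and vertical above 0.3 rad).
It also fails if it takes over 48 s, if anything falls off the work surface, if the arm or the gripper's body presses on something with over 40 N, if the wrist force passes 120 N, or if a joint passes its speed limit or range.

ROBOT

A 6-joint arm with a two-finger parallel gripper is mounted at the origin on the work surface. World frame = base frame: x ahead of the robot, y to its left, z up, the work surface at z = 0. Lengths are in mm, angles in rad, forces in N, time in s.
With the tool pointing down it reaches from about 200 to 875 mm from the base axis. Payload 3.4 kg.
Tool frame: the origin (TCP) lies between the finger pads; the fingertips stand 8 mm ahead of it and the grasp point (between the pads) lies 11 mm behind it (tip_extent is the distance from the TCP to the fingertips, in mm); z points along the fingers, x is the direction in which the jaws open and shut, and the axes are right-handed (so a half turn about z gives the same grasp; the last joint's range is limited). The gripper opens to 94 mm and grips with 3 to 60 N. Pads are 16 mm wide; open, the fingers measure 119 mm over their backs; the gripper's body (75 mm by 177 mm) begins 78 mm behind the grasp point.
Start: joints at [1.194, 0.276, 1.505, -0, 1.361, -0.121], TCP at [145.503, 556.325, 176.893] pointing down, gripper open.
Joint ranges: [-2.89, 2.89], [-0.75, 2.08], [0.22, 2.7], [-1.18, 4.32], [0.11, 2.71], [-2.7, 2.7]. Speed limits (rad/s): [2.57, 2.57, 3.14, 3.14, 3.14, 3.14].

INTERFACE

Orientations are given as a 3x3 rotation matrix whose columns are the frame's x, y, z axes.
In Python, from bench import * gives the robot as it stands.
- The arm moves only by the shell command python3 -m pendant 'ROWS'. ROWS is a JSON object of lists of equal length, an entry for each row: "delta_pos": the shift along the tool's x, y, z in m, a list of three; "rot": the turn, a rotation vector about the tool's x, y, z in degrees, a list of three; "grip": the opening, from 0 (shut) to 1 (fully open). A call has 1 to 10 rows; each row is the pose to reach, as a shift and turn from the pose commanded when the call began, along the tool's axes at that moment; what a row does not reach only later rows make up. A row lasts 1/10 s, in which the tool goes at most 50 mm and 8.59 degrees, less where a joint would pass 70% of its speed; a pose out of reach is approached as far as the arm can. A call with a gripper value outside its range is refused whole. The fingers move at their own pace and stop on an object; the grip force is fixed at half the most. Time passes only in rows, so rows that repeat a pose let the fingers close. It gives the time, the measured TCP pose, the force and the opening at its end, in the units of the state.
- get_state(): the state, without advancing time (a new reading comes with each control period).
- grab_frame(name): name is "scene" or "top"; returns a dict with "img" (384x512x3 uint8, blue, green, red), "z_map" (384x512 float32, mm along the optical axis (not along the pixel's ray), 0 where there is no reading), "K" (3x3 intrinsics, pixels), "rvec" (rotation vector, rad) and "tvec" (3), from world to camera coordinates, as OpenCV has them. Camera axes: x right, y down, z forward; pixel columns grow to the right and rows downward; lengths in mm; the calibration is good to about 2 mm. A picture is of the moment at which its call begins.
- hand_in(): hands the job in, once; it reports no verdict.
The state is a dict: "t": time; "joint_pos": joint angles; "qd": joint speeds; "tau": joint torques, N m; "eef_pos": TCP position; "eef_rot": TCP orientation; "contact_force": force on the tool from outside, world axes, zero at the start; "torque": the same for the moment, N m; "grip_width": finger opening in mm.
Only numpy, scipy, OpenCV 4.12 (cv2) and the standard library are available. Lean on these libraries where they do the work, as an engineer would, in place of code of your own. Each camera call takes 0.05 s, during which the arm holds its last target.

## Working session

There is one attempt and no reset: what is moved stays moved. The work goes in short steps, Python scripts to look and compute and a shell command to move; the robot and the scene stay as the last step left them, time stands still between calls to the robot, and variables do not carry over. Pictures are saved under pics/ and viewed, and the job is handed in when it is done.

```bash
mkdir -p pics; ls
python3 - <<'E'
from bench import *
import cv2,pickle
s=get_state();print({k:s[k] for k in("t","eef_pos","eef_rot","contact_force","grip_width")})
for n in("scene","top"):
    f=grab_frame(n);pickle.dump(f,open(f"{n}0.pkl","wb"));cv2.imwrite(f"pics/{n}0.png",f["img"]);print(n,f["K"],f["rvec"],f["tvec"])
E
```

```text
pics
{'t': 0.0, 'eef_pos': array([145.2786938 , 555.72252229, 176.0224861 ]), 'eef_rot': array([[ 2.53039374e-01,  9.67455765e-01, -6.46521621e-04],
       [ 9.67454358e-01, -2.53040117e-01, -1.66281885e-03],
       [-1.77229959e-03, -2.04721520e-04, -9.99998409e-01]]), 'contact_force': array([-0.21467539, -0.18132479, -0.2528658 ]), 'grip_width': 94.02954703471559}
scene [[403.08542368   0.         254.92995592]
 [  0.         403.08542368 196.53276548]
 [  0.           0.           1.        ]] [ 1.94707922  1.46695039 -0.58261793] [-136.70545865 -261.44278817 1703.39032082]
top [[355.07658042   0.         260.82419152]
 [  0.         355.07658042 191.81333976]
 [  0.           0.           1.        ]] [ 2.17532039 -2.1254223   0.14397715] [   6.14970436  476.3184595  1295.57804138]
```

View pics/scene0.png

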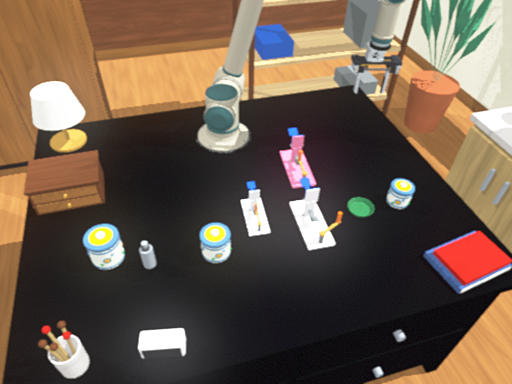

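View pics/top0.png

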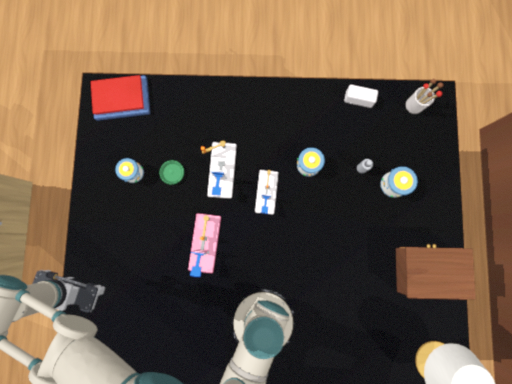

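```bash
cat > h.py <<'E'
import numpy as np,cv2,pickle
def pts(f):
    z=f["z_map"].astype(float);K=f["K"];v,u=np.mgrid[:z.shape[0],:z.shape[1]]
    c=np.stack([(u-K[0,2])/K[0,0]*z,(v-K[1,2])/K[1,1]*z,z],-1)
    R=cv2.Rodrigues(np.array(f["rvec"],float))[0]
    w=(c-np.array(f["tvec"]).ravel())@R
    w[z==0]=np.nan
    return w
def proj(f,p):
    return cv2.projectPoints(np.array(p,float).reshape(-1,1,3),np.array(f["rvec"],float),np.array(f["tvec"],float),f["K"],None)[0].reshape(-1,2)
def ray(f,u,v,h):
    R=cv2.Rodrigues(np.array(f["rvec"],float))[0];t=np.array(f["tvec"],float).ravel()
    d=R.T@np.linalg.inv(f["K"])@np.array([u,v,1.]);o=-R.T@t
    return o+d*(h-o[2])/d[2]
def masks(f):
    hsv=cv2.cvtColor(f["img"],cv2.COLOR_BGR2HSV);H,S,V=[hsv[...,i].astype(int) for i in range(3)]
    return dict(orange=(H>=8)&(H<=20)&(S>170)&(V>120),blue=(H>100)&(H<125)&(S>150)&(V>80),white=(S<40)&(V>150))
E
python3 - <<'E'
from h import *
np.set_printoptions(precision=1,suppress=True)
for n,(x0,y0,x1,y1) in dict(scene=(270,165,360,260),top=(190,130,250,210)).items():
    f=pickle.load(open(f"{n}0.pkl","rb"));w=pts(f)
    cv2.imwrite(f"pics/{n}0z.png",cv2.resize(f["img"][y0:y1,x0:x1],None,fx=6,fy=6,interpolation=cv2.INTER_CUBIC))
    for k,m in masks(f).items():
        mm=np.zeros_like(m);mm[y0:y1,x0:x1]=m[y0:y1,x0:x1]
        c,l,st,ce=cv2.connectedComponentsWithStats(mm.astype(np.uint8))
        for i in range(1,c):
            if st[i,4]<6: continue
            p=w[l==i];print(n,k,st[i],ce[i],"med",np.nanmedian(p,0),"min",np.nanmin(p,0),"max",np.nanmax(p,0))
    if n=="top":
        m=masks(f)["white"];mm=np.zeros(m.shape,np.uint8);mm[y0:y1,x0:x1]=m[y0:y1,x0:x1]
        p=w[(mm>0)&(w[...,2]<25)&(w[...,2]>3)];print(len(p),np.median(p,0),cv2.minAreaRect(p[:,:2].astype(np.float32)))
E
```

```text
scene orange [336 211   7  12  50] [339.  216.7] med [624.6 232.3  68.3] min [533.3 225.2  -5.4] max [628.9 300.3  99.4]
scene blue [301 178  10  12  75] [305.3 183.2] med [470.6 175.7 104.6] min [391.2 163.   -4.6] max [494.7 237.5 113. ]
scene white [293 165   9  15  68] [297.1 172.8] med [322.9 214.   10.3] min [274.3 196.1   5.3] max [354.6 229.8  14. ]
scene white [ 289  188   47   62 1506] [311.3 220.5] med [566.4 163.4  11.2] min [415.9 119.7  -6.8] max [670.6 264.6 135.1]
top orange [200 146   6   7  27] [202.9 148.8] med [623.3 233.   81.5] min [617.2 227.   -1.4] max [655.6 258.5 106.7]
top blue [213 173   9  21  89] [216.9 183.6] med [479.7 172.9 106.6] min [456.9 160.5  88.3] max [528.5 185.4 120. ]
top white [212 142   7   4  22] [214.6 143.4] med [664.3 199.4  10.9] min [643.9 184.8  -1.2] max [673.1 211.1  61.6]
top white [ 207  143   29   55 1102] [222.4 169.2] med [567.6 160.5  12.3] min [452.8 120.7  -8.5] max [670.6 223.2 140.2]
945 [573.7 159.1  12.1] ((562.8363037109375, 170.42416381835938), (92.64639282226562, 212.56822204589844), 86.80339813232422)
```

```bash
ls pics
```

```text
scene0.png
scene0z.png
top0.png
top0z.png
```

View pics/scene0z.png

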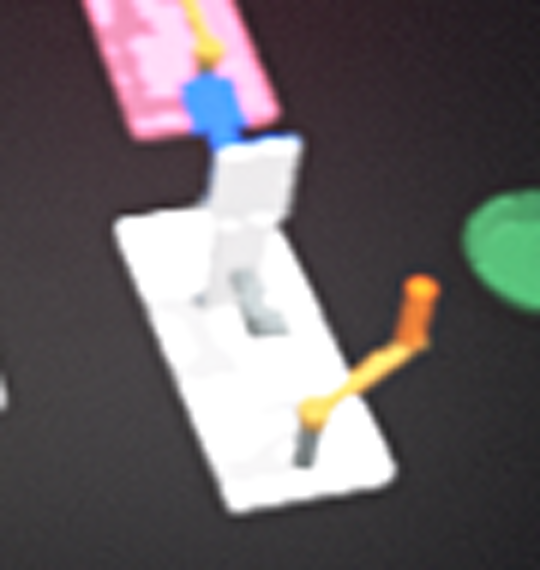

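View pics/top0z.png

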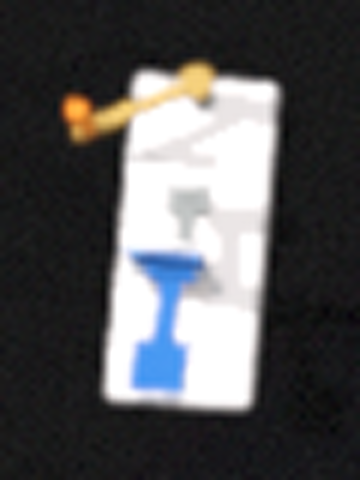

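Run:
```python
from h import *
np.set_printoptions(precision=1,suppress=True)
F={n:pickle.load(open(f"{n}0.pkl","rb")) for n in("scene","top")}
Z={"scene":(270,165),"top":(190,130)}
def r(n,a,b,h): 
    x0,y0=Z[n];return ray(F[n],x0+(a+.5)/6-.5,y0+(b+.5)/6-.5,h)
# base corners at z=12
print("top corners",[r("top",*p,12)[:2] for p in((133,70),(282,82),(252,410),(104,402))])
print("scene corners",[r("scene",*p,12)[:2] for p in((115,220),(230,515),(397,475))])
print("knob top",r("top",76,105,100.5),r("scene",424,286,100.5))
print("knob mid scene (z~80)",r("scene",414,315,80))
print("post top",r("top",200,80,66),r("scene",315,408,66))
print("pad centre", r("top",159,367,109))
c,yaw=np.array([562.8,170.4]),-3.2
# fit
m=masks(F["top"])["white"]
```

```text
top corners [array([672. , 211.8]), array([666.2, 115.4]), array([452.9, 127.5]), array([455.8, 221.1])]
scene corners [array([455.5, 131.3]), array([674.8, 115.8]), array([674. , 211.7])]
knob top [624.7 232.  100.5] [623.2 234.6 100.5]
knob mid scene (z~80) [624.5 232.   80. ]
post top [651.4 162.1  66. ] [659.2 162.6  66. ]
pad centre [465.7 174.6 109. ]
```

```bash
python3 -m pendant '{"delta_pos":[[-0.025,0.07,0],[-0.04,0.11,0],[-0.055,0.155,0],[-0.07,0.2,0],[-0.085,0.24,0],[-0.0955,0.2724,0],[-0.0955,0.2724,0]],"rot":[[0,0,0],[0,0,0],[0,0,0],[0,0,0],[0,0,0],[0,0,0],[0,0,0]],"grip":[0.3,0.3,0.3,0.3,0.3,0.3,0.3]}'
python3 -m pendant '{"delta_pos":[[-0.015,0.04,0],[-0.03,0.085,0],[-0.045,0.13,0],[-0.06,0.17,0],[-0.075,0.215,0],[-0.088,0.25,0],[-0.0955,0.2724,0],[-0.0955,0.2724,0],[-0.0955,0.2724,0]],"rot":[[0,0,8],[0,0,16],[0,0,24],[0,0,32],[0,0,40],[0,0,48],[0,0,52],[0,0,52],[0,0,52]],"grip":[0.3,0.3,0.3,0.3,0.3,0.3,0.3,0.3,0.3]}'
python3 - <<'E'
from bench import *
import cv2,pickle
print(get_state()["eef_rot"])
for n in("scene","top"):
    f=grab_frame(n);pickle.dump(f,open(f"{n}1.pkl","wb"));cv2.imwrite(f"pics/{n}1.png",f["img"])
E
```

```text
t: 0.8
eef_pos: [388.8, 392.2, 176.3]
eef_rot: [[0.258, 0.966, 0.001], [0.966, -0.258, -0.002], [-0.001, 0.002, -1.0]]
contact_force: [-0.4, 0.4, -0.3]
grip_width: 41.4
t: 1.7
eef_pos: [623.1, 234.4, 176.1]
eef_rot: [[0.918, 0.397, -0.002], [0.397, -0.918, 0.001], [-0.002, -0.002, -1.0]]
contact_force: [0.7, 0.7, 0.5]
grip_width: 28.2
[[ 9.17743478e-01  3.97166387e-01 -2.40196947e-03]
 [ 3.97168777e-01 -9.17745393e-01  5.96754935e-04]
 [-1.96738541e-03 -1.50165523e-03 -9.99996937e-01]]
```

Run:
```python
from h import *
f=pickle.load(open("scene1.pkl","rb"));cv2.imwrite("pics/scene1z.png",cv2.resize(f["img"][140:260,270:390],None,fx=5,fy=5,interpolation=cv2.INTER_CUBIC))
```

```text
(no output)
```

View pics/scene1z.png

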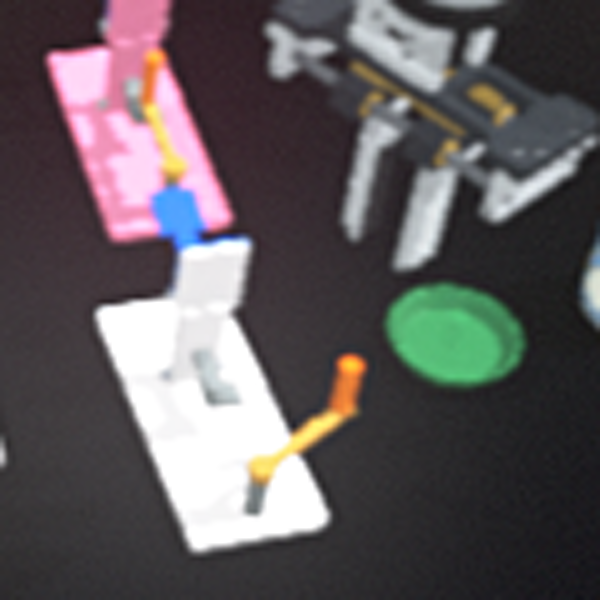

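Run:
```python
from h import *
f=pickle.load(open("scene1.pkl","rb"))
for p in((623.1,234.4,168),(624,233,100.5),(624,233,85),(653,165.5,60),(580,169.2,85),(670,211,12)): print(p,(proj(f,p)-[270,140])*5)
```

```text
(623.1, 234.4, 168) [[370.05442583 285.17946918]]
(624, 233, 100.5) [[349.49747697 362.60852043]]
(624, 233, 85) [[345.31656061 379.24985893]]
(653, 165.5, 60) [[259.41786974 460.77768857]]
(580, 169.2, 85) [[224.98796562 349.72493536]]
(670, 211, 12) [[325.15737407 514.17753071]]
```

Run:
```python
from h import *
np.set_printoptions(precision=0,suppress=True)
for n in("scene","top"):
    f=pickle.load(open(f"{n}1.pkl","rb"));w=pts(f)
    m=(w[...,2]>150)&(w[...,2]<215)&(abs(w[...,0]-623)<80)&(abs(w[...,1]-234)<80)
    v,u=np.where(m);print(n,len(v))
    for i in np.argsort(w[m][:,2])[:15]: print(u[i],v[i],w[v[i],u[i]])
f=pickle.load(open("scene1.pkl","rb"));z=f["z_map"]
d=pts(f)[...,2][140:260,270:390]
cv2.imwrite("pics/d1.png",cv2.resize(np.clip(np.nan_to_num(d),0,255).astype(np.uint8),None,fx=5,fy=5,interpolation=cv2.INTER_NEAREST))
```

```text
scene 26
344 185 [609. 234. 205.]
341 187 [615. 221. 206.]
340 187 [614. 218. 206.]
343 185 [609. 230. 206.]
349 193 [645. 233. 206.]
342 186 [613. 225. 206.]
340 185 [608. 221. 207.]
350 193 [647. 235. 207.]
349 192 [642. 234. 207.]
340 186 [612. 219. 208.]
350 192 [645. 235. 209.]
339 185 [609. 217. 210.]
344 184 [610. 232. 210.]
341 186 [616. 220. 211.]
345 182 [603. 239. 211.]
top 0
```

View pics/d1.png

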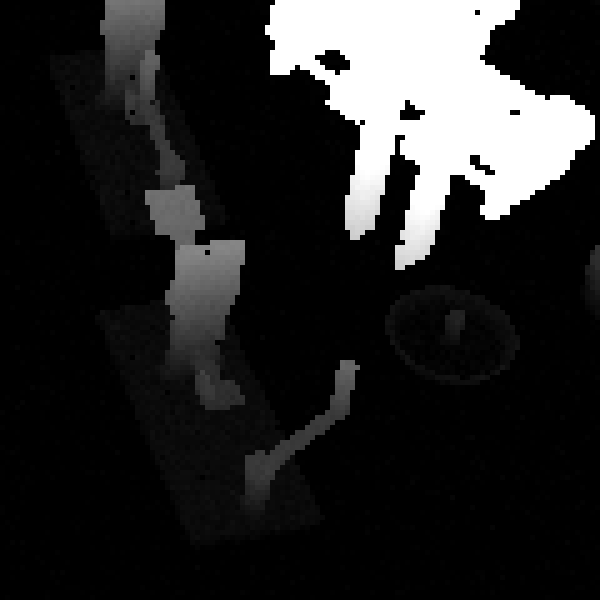

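Run:
```python
from bench import *
s=get_state();print(s)
from h import *
np.set_printoptions(precision=0,suppress=True)
for n,c in(("scene0",(145.5,556)),("scene1",(623,234)),("top0",(145.5,556))):
    f=pickle.load(open(f"{n}.pkl","rb"));w=pts(f)
    m=(w[...,2]>120)&(w[...,2]<330)&(abs(w[...,0]-c[0])<110)&(abs(w[...,1]-c[1])<110)
    v,u=np.where(m);print(n,len(v),proj(f,(*c,168)))
    for i in np.argsort(w[m][:,2])[:40:3]: print(u[i],v[i],w[v[i],u[i]])
f=grab_frame("scene");pickle.dump(f,open("scene2.pkl","wb"))
cv2.imwrite("pics/scene2z.png",cv2.resize(f["img"][100:250,270:420],None,fx=4,fy=4,interpolation=cv2.INTER_CUBIC))
f=pickle.load(open("scene0.pkl","rb"))
cv2.imwrite("pics/g0.png",cv2.resize(f["img"][0:120,330:430],None,fx=5,fy=5,interpolation=cv2.INTER_CUBIC))
```

```text
{'t': 1.8, 'joint_pos': array([ 2.55859951e-01,  4.14306159e-01,  1.29393381e+00,  8.99075195e-04,
        1.43457105e+00, -1.53922795e-01]), 'qd': array([ 0.00578796, -0.00924242, -0.00270613, -0.00609598, -0.00445244,
        0.00225408]), 'tau': array([-6.07055482e-01, -4.84000432e+01, -2.43661487e+01,  3.79701331e-02,
        6.21946383e-03, -1.20528079e-03]), 'eef_pos': array([622.62847067, 234.99646554, 176.76438044]), 'eef_rot': array([[ 9.17255506e-01,  3.98296831e-01, -1.40408173e-03],
       [ 3.98297875e-01, -9.17255960e-01,  5.53420353e-04],
       [-1.06747676e-03, -1.06687064e-03, -9.99998861e-01]]), 'contact_force': array([ 0.42781581, -0.05264592, -0.69842772]), 'torque': array([-0.01430376,  0.08227817, -0.00373709]), 'grip_width': 27.79915252597716}
scene0 469 [[366. 100.]]
379 91 [146. 607. 201.]
381 93 [169. 601. 207.]
355 92 [142. 502. 210.]
381 92 [170. 599. 211.]
356 92 [145. 504. 211.]
380 90 [160. 600. 215.]
381 91 [170. 598. 216.]
354 90 [139. 497. 218.]
382 90 [168. 603. 219.]
380 89 [161. 598. 220.]
380 87 [148. 605. 220.]
355 89 [140. 500. 222.]
356 89 [144. 502. 224.]
355 88 [138. 500. 225.]
scene1 839 [[344. 197.]]
307 193 [533. 156. 120.]
317 191 [535. 190. 122.]
314 192 [538. 178. 123.]
314 191 [534. 179. 124.]
315 191 [535. 182. 124.]
313 191 [535. 176. 125.]
316 191 [537. 185. 126.]
311 191 [534. 169. 127.]
308 191 [534. 158. 129.]
305 191 [531. 149. 129.]
314 190 [536. 178. 130.]
313 190 [535. 175. 130.]
314 188 [528. 181. 131.]
318 189 [536. 191. 131.]
top0 295 [[ 92. 283.]]
72 277 [168. 604. 205.]
71 277 [169. 606. 208.]
73 277 [169. 598. 211.]
102 293 [123. 501. 215.]
72 278 [167. 598. 217.]
71 279 [164. 600. 217.]
102 287 [142. 501. 219.]
102 290 [133. 499. 222.]
101 287 [142. 502. 223.]
101 293 [125. 500. 226.]
67 277 [171. 607. 229.]
102 288 [140. 496. 230.]
100 293 [126. 500. 233.]
101 290 [135. 497. 235.]
```

View pics/scene2z.png

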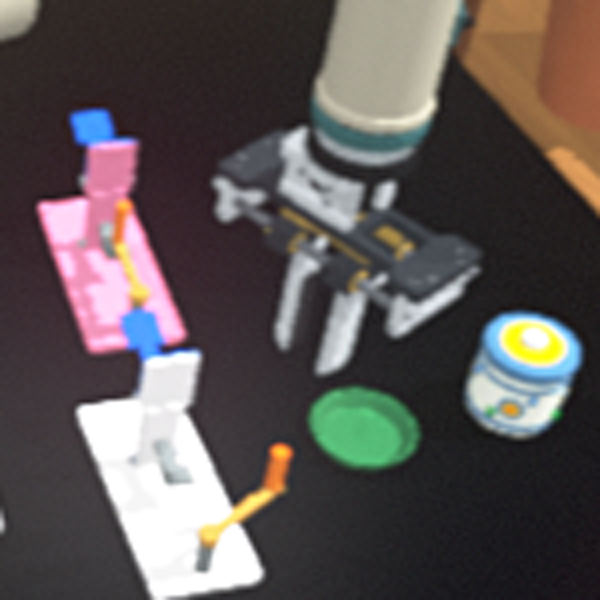

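View pics/g0.png

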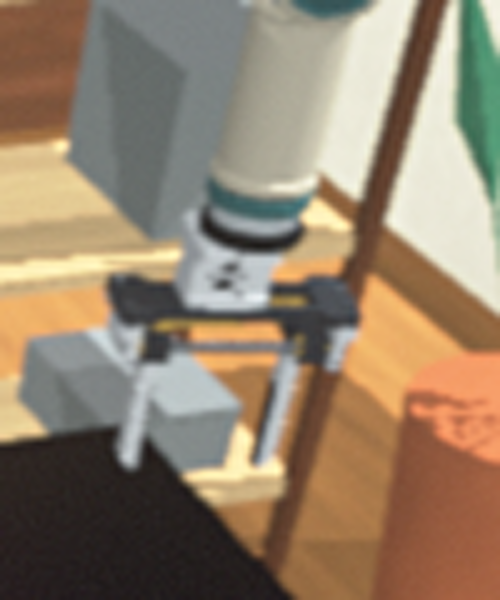

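```bash
python3 -m pendant '{"delta_pos":[[0.0005,0.002,0.02],[0.0005,0.002,0.04],[0.0005,0.002,0.06],[0.0005,0.002,0.075],[0.0005,0.002,0.085],[0.0005,0.002,0.085]],"rot":[[0,0,0],[0,0,0],[0,0,0],[0,0,0],[0,0,0],[0,0,0]],"grip":[0.3,0.3,0.3,0.3,0.3,0.3]}'
python3 - <<'E'
from bench import *
from h import *
np.set_printoptions(precision=0,suppress=True)
f=grab_frame("scene");pickle.dump(f,open("scene3.pkl","wb"))
cv2.imwrite("pics/scene3z.png",cv2.resize(f["img"][140:260,270:390],None,fx=5,fy=5,interpolation=cv2.INTER_CUBIC))
E
```

```text
t: 2.45
eef_pos: [623.7, 232.6, 90.7]
eef_rot: [[0.918, 0.398, -0.003], [0.398, -0.918, -0.0], [-0.003, -0.001, -1.0]]
contact_force: [0.2, -0.7, -0.5]
grip_width: 28.1
```

View pics/scene3z.png

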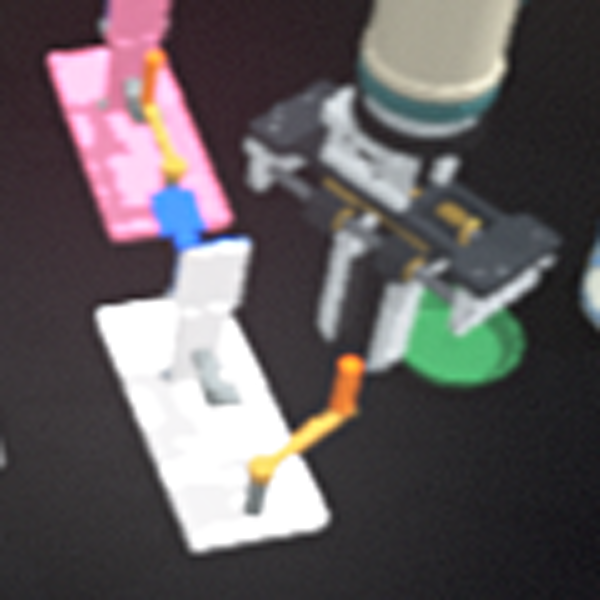

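```bash
python3 -m pendant '{"delta_pos":[[0,0,0],[0,0,0],[0,0,0],[0,0,0],[0,0,0],[0,0,0]],"rot":[[0,0,0],[0,0,0],[0,0,0],[0,0,0],[0,0,0],[0,0,0]],"grip":[0.05,0.05,0.05,0.05,0.05,0.05]}'
```

```text
t: 3.1
eef_pos: [625.5, 232.0, 91.9]
eef_rot: [[0.918, 0.396, 0.0], [0.396, -0.918, 0.0], [0.0, -0.0, -1.0]]
contact_force: [-0.3, -0.2, -0.8]
grip_width: 4.7
```

Run:
```python
import bench
print([n for n in dir(bench) if not n.startswith("_")])
print(getattr(bench,"tip_extent",None))
```

```text
['MotionError', 'get_state', 'grab_frame', 'hand_in', 'tip_extent']
8.0
```

Run:
```python
from bench import *
from h import *
np.set_printoptions(precision=1,suppress=True)
for n in("scene","top"):
    f=grab_frame(n);pickle.dump(f,open(n+"4.pkl","wb"));w=pts(f)
    hsv=cv2.cvtColor(f["img"],cv2.COLOR_BGR2HSV)
    m=(w[...,2]>105)&(w[...,2]<165)&(np.hypot(w[...,0]-624,w[...,1]-233)<35)
    p=w[m];v,u=np.where(m);print(n,len(p))
    for lo in range(105,165,10):
        q=p[(p[:,2]>=lo)&(p[:,2]<lo+10)]
        if len(q):print(lo,len(q),q.mean(0),q.min(0),q.max(0))
f=pickle.load(open("scene4.pkl","rb"));cv2.imwrite("pics/scene4z.png",cv2.resize(f["img"][180:240,310:370],None,fx=10,fy=10,interpolation=cv2.INTER_CUBIC))
f=pickle.load(open("top4.pkl","rb"));cv2.imwrite("pics/top4z.png",cv2.resize(f["img"][110:210,160:260],None,fx=6,fy=6,interpolation=cv2.INTER_CUBIC))
```

```text
scene 110
115 7 [626.6 223.6 122.6] [618.8 219.4 118.6] [634.  228.8 124.9]
125 23 [632.6 226.1 131.7] [617.3 217.9 126.1] [644.4 246.  134.9]
135 24 [632.9 227.7 140.3] [618.5 217.4 135.2] [643.7 241.1 145. ]
145 28 [631.7 227.2 149.9] [617.  214.9 145. ] [645.1 246.1 153.9]
155 28 [631.7 227.2 160.4] [617.2 217.9 155.1] [643.4 246.  164.7]
top 0
```

View pics/scene4z.png

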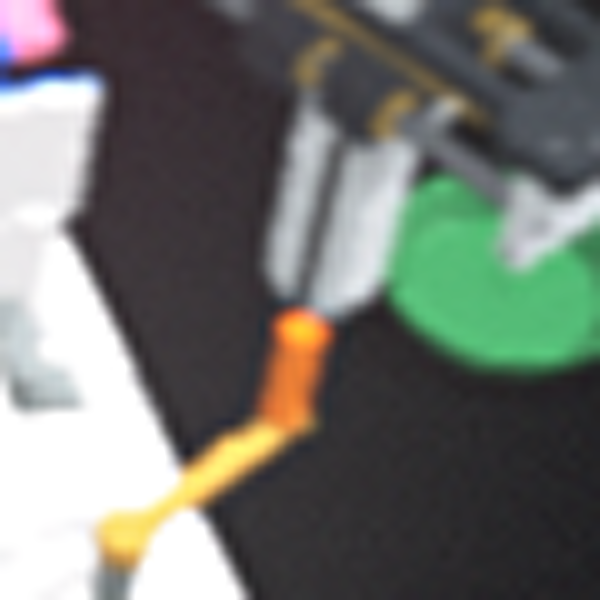

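View pics/top4z.png

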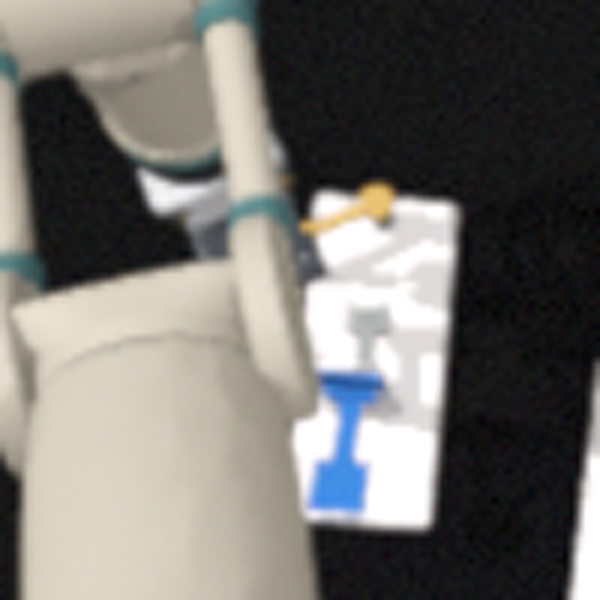

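```bash
python3 -m pendant '{"delta_pos":[[0,0,0],[0,0,0],[0,0,0],[0,0,0],[0,0,0.01],[0,0,0.02],[0,0,0.03],[0,0,0.04],[0,0,0.048],[0,0,0.048]],"rot":[[0,0,0],[0,0,0],[0,0,0],[0,0,0],[0,0,0],[0,0,0],[0,0,0],[0,0,0],[0,0,0],[0,0,0]],"grip":[0.3,0.3,0.3,0.3,0.3,0.3,0.3,0.3,0.3,0.3]}'
python3 - <<'E'
from bench import *
from h import *
f=grab_frame("scene");pickle.dump(f,open("scene5.pkl","wb"))
cv2.imwrite("pics/scene5z.png",cv2.resize(f["img"][180:240,310:370],None,fx=10,fy=10,interpolation=cv2.INTER_CUBIC))
E
```

```text
t: 4.2
eef_pos: [624.3, 231.7, 42.0]
eef_rot: [[0.918, 0.396, -0.003], [0.396, -0.918, -0.001], [-0.003, -0.001, -1.0]]
contact_force: [0.2, 0.5, -0.9]
grip_width: 27.9
```

View pics/scene5z.png

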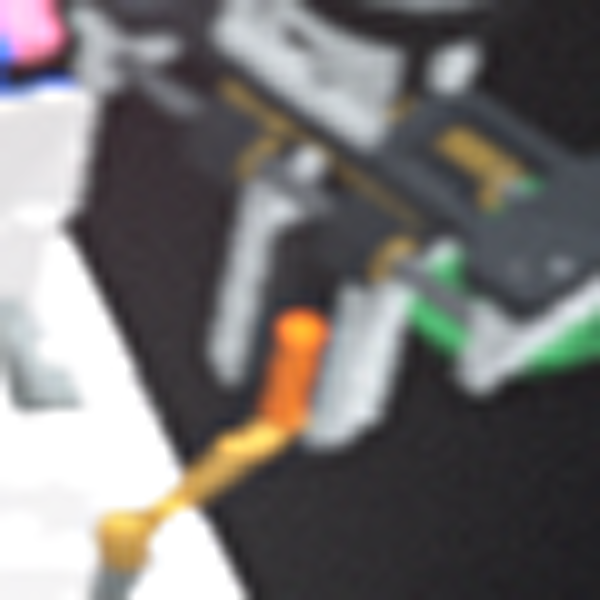

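```bash
python3 -m pendant '{"delta_pos":[[0,0,0],[0,0,0],[0,0,0],[0,0,0],[0,0,0]],"rot":[[0,0,0],[0,0,0],[0,0,0],[0,0,0],[0,0,0]],"grip":[0.18,0.12,0.0,0.0,0.0]}'
```

```text
t: 4.75
eef_pos: [625.5, 232.2, 44.3]
eef_rot: [[0.918, 0.396, 0.0], [0.396, -0.918, 0.0], [0.0, -0.0, -1.0]]
contact_force: [-0.6, 0.2, 1.4]
grip_width: 11.5
```

```bash
python3 -m pendant '{"delta_pos":[[0,0,0],[0,0,0],[-0.0102,0.0007,0],[-0.0201,0.0028,0],[-0.0297,0.0063,0],[-0.0387,0.0111,0],[-0.0469,0.0171,0],[-0.0542,0.0242,0],[-0.0542,0.0242,0]],"rot":[[0,0,0],[0,0,0],[0,0,-8],[0,0,-16],[0,0,-24],[0,0,-32],[0,0,-40],[0,0,-48],[0,0,-48]],"grip":[0.18,0.18,0.18,0.18,0.18,0.18,0.18,0.18,0.18]}'
python3 - <<'E'
from bench import *
from h import *
f=grab_frame("scene");pickle.dump(f,open("scene6.pkl","wb"))
cv2.imwrite("pics/scene6z.png",cv2.resize(f["img"][165:245,290:370],None,fx=7,fy=7,interpolation=cv2.INTER_CUBIC))
E
```

```text
t: 5.65
eef_pos: [585.0, 187.5, 43.9]
eef_rot: [[0.321, 0.947, -0.0], [0.947, -0.321, -0.0], [-0.0, 0.0, -1.0]]
contact_force: [0.5, -0.1, -0.5]
grip_width: 16.8
```

View pics/scene6z.png

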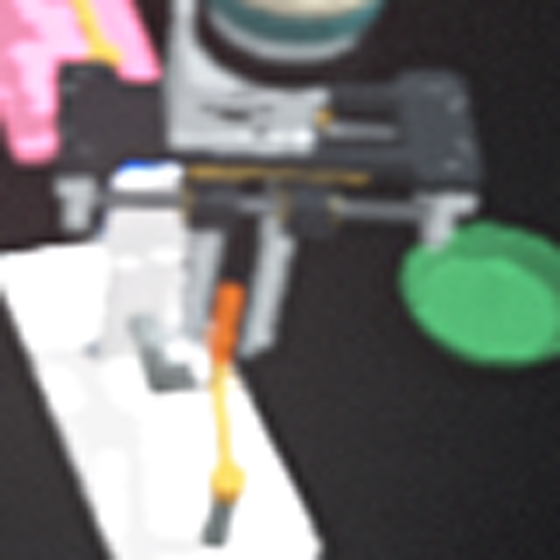

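```bash
python3 -m pendant '{"delta_pos":[[-0.0102,0.0007,0],[-0.0177,0.0022,0],[-0.0200,0.0028,0],[-0.0226,0.0036,0],[-0.0226,0.0036,0]],"rot":[[0,0,-8],[0,0,-14],[0,0,-16],[0,0,-18],[0,0,-18]],"grip":[0.18,0.18,0.18,0.18,0.18]}'
python3 -m pendant '{"delta_pos":[[-0.002,0,0],[-0.004,0,0],[-0.004,0,0]],"rot":[[0,0,0],[0,0,0],[0,0,0]],"grip":[0.18,0.18,0.18]}'
```

```text
t: 6.2
eef_pos: [582.2, 167.5, 44.0]
eef_rot: [[0.015, 1.0, 0.001], [1.0, -0.015, 0.003], [0.003, 0.001, -1.0]]
contact_force: [-0.2, 4.7, -0.3]
grip_width: 16.8
t: 6.5
eef_pos: [582.2, 167.3, 44.0]
eef_rot: [[0.016, 1.0, 0.002], [1.0, -0.016, 0.009], [0.009, 0.001, -1.0]]
contact_force: [0.2, 13.8, -1.4]
grip_width: 17.3
```

```bash
python3 -m pendant '{"delta_pos":[[0.004,0,0],[0.005,0,0],[0.005,0,-0.02],[0.005,0,-0.05],[0.005,0,-0.09],[0.005,0,-0.13],[0.005,0,-0.13]],"rot":[[0,0,0],[0,0,0],[0,0,0],[0,0,0],[0,0,0],[0,0,0],[0,0,0]],"grip":[0.18,0.18,0.18,0.18,0.18,0.18,0.18]}'
python3 - <<'E'
from bench import *
from h import *
print(get_state()["eef_rot"])
for n in("scene","top"):
    f=grab_frame(n);pickle.dump(f,open(n+"7.pkl","wb"));cv2.imwrite(f"pics/{n}7.png",f["img"])
f=pickle.load(open("scene7.pkl","rb"))
cv2.imwrite("pics/scene7z.png",cv2.resize(f["img"][165:265,270:370],None,fx=6,fy=6,interpolation=cv2.INTER_CUBIC))
E
```

```text
t: 7.2
eef_pos: [585.5, 166.5, 180.1]
eef_rot: [[0.013, 1.0, 0.012], [1.0, -0.013, 0.0], [0.0, 0.012, -1.0]]
contact_force: [1.0, -0.0, 0.0]
grip_width: 16.9
[[ 1.28139823e-02  9.99850288e-01  1.16276781e-02]
 [ 9.99917856e-01 -1.28164536e-02  1.38046223e-04]
 [ 2.87051153e-04  1.16249540e-02 -9.99932387e-01]]
```

View pics/scene7z.png

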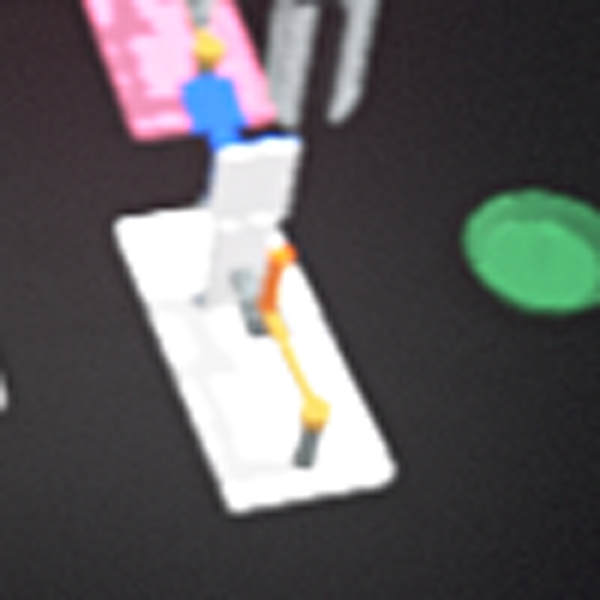

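View pics/top7.png

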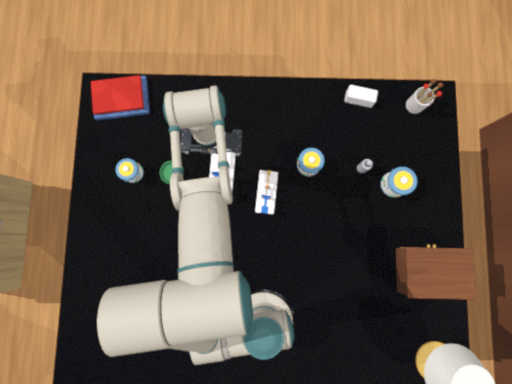

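Run:
```python
from h import *
np.set_printoptions(precision=1,suppress=True)
f=pickle.load(open("scene7.pkl","rb"))
r=lambda a,b,h:ray(f,270+(a+.5)/6-.5,165+(b+.5)/6-.5,h)
print("knob top",r(284,252,100.5),"knob bottom axis",r(272,312,60),"post",r(315,410,62))
for p in ((17,0,47),(8,-14,47),(26,-14,47),(26,13,47),(8,13,47),(26,-14,61),(17,0,100.5),(90,0,60)):
    a=np.radians(-2.85);x,y,z=p
    q=(563+np.cos(a)*x-np.sin(a)*y,170+np.sin(a)*x+np.cos(a)*y,z)
    print(p,np.array(q),((proj(f,q)-[270,165])+.5)*6-.5)
m=masks(f)["orange"];mm=np.zeros_like(m);mm[165:265,270:370]=m[165:265,270:370];w=pts(f)[mm];print(w[w[:,2]>60])
```

```text
knob top [581.  173.2 100.5] knob bottom axis [586.4 169.7  60. ] post [657.5 163.9  62. ]
(17, 0, 47) [580.  169.2  47. ] [[263.5 319.8]]
(8, -14, 47) [570.3 155.6  47. ] [[233.8 312. ]]
(26, -14, 47) [588.3 154.7  47. ] [[244.7 336.2]]
(26, 13, 47) [589.6 181.7  47. ] [[291.8 328. ]]
(8, 13, 47) [571.6 182.6  47. ] [[280.5 304. ]]
(26, -14, 61) [588.3 154.7  61. ] [[247.7 318.8]]
(17, 0, 100.5) [580.  169.2 100.5] [[276.1 252.1]]
(90, 0, 60) [652.9 165.5  60. ] [[313.8 405.3]]
[[581.7 173.4  99.3]
 [580.9 171.   94.5]
 [582.2 167.3  92.2]
 [585.1 169.2  94.6]
 [583.1 167.4  88.5]
 [585.3 166.8  86.3]
 [583.1 168.8  78.7]
 [584.3 168.7  75.3]
 [581.4 167.5  67.7]
 [587.2 167.8  73.8]
 [582.8 167.4  64.5]
 [583.4 167.7  60.2]]
```

```bash
python3 -m pendant '{"delta_pos":[[0.018,-0.003,0],[0.036,-0.003,0],[0.036,-0.003,0],[0.036,-0.003,0.03],[0.036,-0.003,0.06],[0.036,-0.003,0.09],[0.036,-0.003,0.12],[0.036,-0.003,0.134],[0.036,-0.003,0.134]],"rot":[[0,0,0],[0,0,0],[0,0,0],[0,0,0],[0,0,0],[0,0,0],[0,0,0],[0,0,0],[0,0,0]],"grip":[0,0,0,0,0,0,0,0,0]}'
python3 -m pendant '{"delta_pos":[[-0.004,0,0],[-0.008,0,0],[-0.012,0,0],[-0.014,0,0],[-0.014,0,0]],"rot":[[0,0,0],[0,0,0],[0,0,0],[0,0,0],[0,0,0]],"grip":[0,0,0,0,0]}'
```

```text
t: 8.2
eef_pos: [576.3, 201.8, 36.5]
eef_rot: [[0.011, 1.0, -0.007], [1.0, -0.011, -0.002], [-0.002, -0.007, -1.0]]
contact_force: [0.4, 0.2, 0.6]
grip_width: 0.6
t: 8.7
eef_pos: [579.3, 188.7, 40.7]
eef_rot: [[0.012, 1.0, 0.001], [1.0, -0.012, 0.001], [0.001, 0.001, -1.0]]
contact_force: [0.0, 0.1, -0.1]
grip_width: 0.4
```

```bash
python3 -m pendant '{"delta_pos":[[-0.002,0,0],[-0.003,0,0],[-0.003,0,0]],"rot":[[0,0,0],[0,0,0],[0,0,0]],"grip":[0,0,0]}'
python3 -m pendant '{"delta_pos":[[-0.002,0,0],[-0.003,0,0],[-0.003,0,0]],"rot":[[0,0,0],[0,0,0],[0,0,0]],"grip":[0,0,0]}'
```

```text
t: 9.0
eef_pos: [579.2, 188.4, 40.6]
eef_rot: [[0.012, 1.0, 0.002], [1.0, -0.012, 0.005], [0.005, 0.002, -1.0]]
contact_force: [0.1, 5.5, 1.5]
grip_width: 0.2
t: 9.3
eef_pos: [579.3, 188.3, 40.7]
eef_rot: [[0.013, 1.0, 0.002], [1.0, -0.013, 0.01], [0.01, 0.002, -1.0]]
contact_force: [-1.0, 12.3, 2.3]
grip_width: 0.7
```

```bash
python3 -m pendant '{"delta_pos":[[0.008,0,0],[0.012,0,0],[0.012,0,-0.03],[0.012,0,-0.07],[0.012,0,-0.11],[0.002,-0.05,-0.11],[-0.008,-0.09,-0.11],[-0.008,-0.114,-0.11],[-0.008,-0.114,-0.11],[-0.008,-0.114,-0.11]],"rot":[[0,0,0],[0,0,0],[0,0,0],[0,0,0],[0,0,0],[0,0,0],[0,0,0],[0,0,0],[0,0,0],[0,0,0]],"grip":[0,0,0,0,0,0,0,0,0,0]}'
python3 - <<'E'
from bench import *
from h import *
for n in("scene","top"):
    f=grab_frame(n);pickle.dump(f,open(n+"8.pkl","wb"))
f=pickle.load(open("scene8.pkl","rb"))
cv2.imwrite("pics/scene8z.png",cv2.resize(f["img"][145:245,270:370],None,fx=6,fy=6,interpolation=cv2.INTER_CUBIC))
f=pickle.load(open("top8.pkl","rb"))
cv2.imwrite("pics/top8z.png",cv2.resize(f["img"][120:220,170:270],None,fx=6,fy=6,interpolation=cv2.INTER_CUBIC))
E
```

```text
t: 10.3
eef_pos: [465.2, 175.9, 150.3]
eef_rot: [[0.011, 1.0, 0.002], [1.0, -0.011, -0.0], [-0.0, 0.002, -1.0]]
contact_force: [-0.2, -0.1, 0.6]
grip_width: 0.6
```

View pics/scene8z.png

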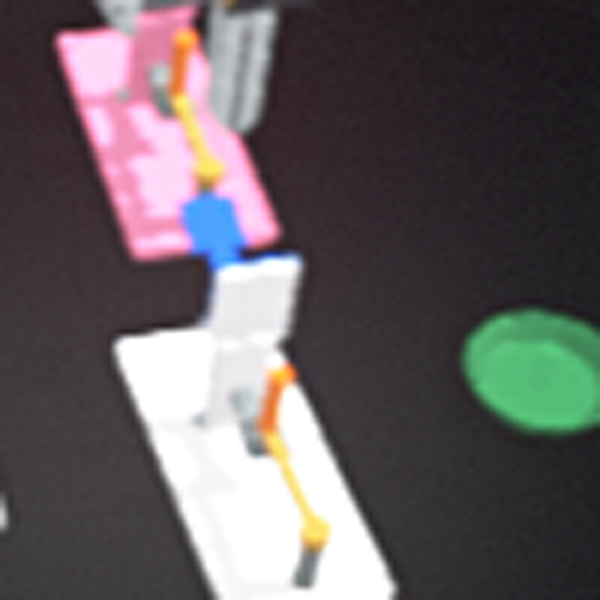

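View pics/top8z.png

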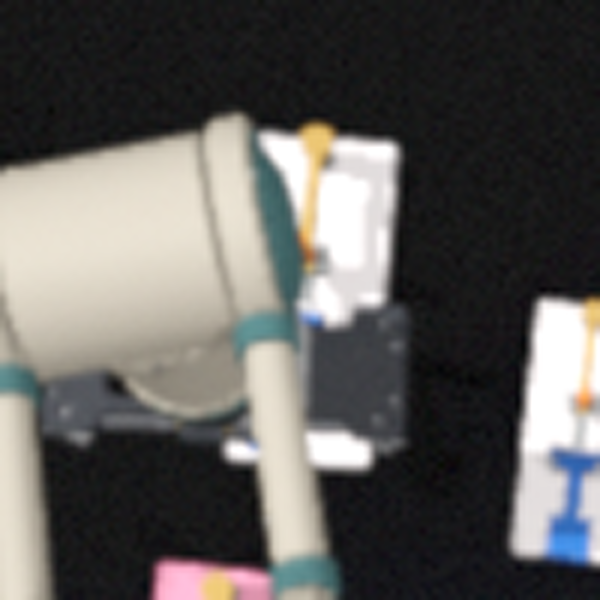

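```bash
python3 -m pendant '{"delta_pos":[[0,0,0.02],[0,0,0.04],[0,0,0.058],[0,0,0.058]],"rot":[[0,0,0],[0,0,0],[0,0,0],[0,0,0]],"grip":[0,0,0,0]}'
python3 -m pendant '{"delta_pos":[[0,0,0.003],[0,0,0.006],[0,0,0.006]],"rot":[[0,0,0],[0,0,0],[0,0,0]],"grip":[0,0,0]}'
python3 -m pendant '{"delta_pos":[[0,0,0.003],[0,0,0.005],[0,0,0.005]],"rot":[[0,0,0],[0,0,0],[0,0,0]],"grip":[0,0,0]}'
python3 - <<'E'
from bench import *
from h import *
f=grab_frame("scene");pickle.dump(f,open("scene9.pkl","wb"))
cv2.imwrite("pics/scene9z.png",cv2.resize(f["img"][145:245,270:370],None,fx=6,fy=6,interpolation=cv2.INTER_CUBIC))
E
```

```text
t: 10.8
eef_pos: [463.9, 175.6, 89.3]
eef_rot: [[0.012, 1.0, -0.005], [1.0, -0.012, -0.001], [-0.001, -0.005, -1.0]]
contact_force: [0.5, -0.3, 0.3]
grip_width: 0.3
t: 11.1
eef_pos: [465.2, 176.2, 86.2]
eef_rot: [[0.011, 1.0, 0.001], [1.0, -0.011, 0.0], [0.0, 0.001, -1.0]]
contact_force: [-0.8, -0.0, -0.7]
grip_width: 0.8
t: 11.4
eef_pos: [464.8, 176.3, 81.1]
eef_rot: [[0.011, 1.0, 0.001], [1.0, -0.011, 0.0], [0.0, 0.001, -1.0]]
contact_force: [-0.3, 1.3, 1.8]
grip_width: 0.8
```

View pics/scene9z.png

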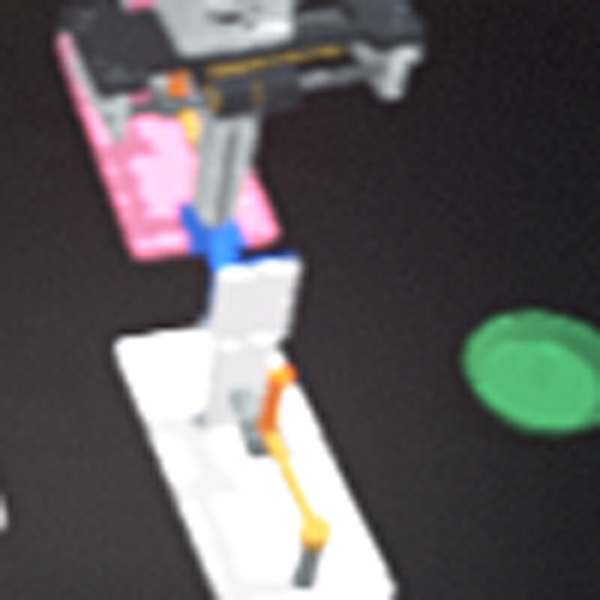

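```bash
python3 -m pendant '{"delta_pos":[[0,0,0.003],[0,0,0.006],[0,0,0.008],[0,0,0.008]],"rot":[[0,0,0],[0,0,0],[0,0,0],[0,0,0]],"grip":[0,0,0,0]}'
python3 -m pendant '{"delta_pos":[[0,0,0.003],[0,0,0.006],[0,0,0.007],[0,0,0.007],[0,0,0.007]],"rot":[[0,0,0],[0,0,0],[0,0,0],[0,0,0],[0,0,0]],"grip":[0,0,0,0,0]}'
python3 - <<'E'
from bench import *
from h import *
np.set_printoptions(precision=1,suppress=True)
for _ in range(4): print(get_state()["contact_force"])
f=grab_frame("scene");pickle.dump(f,open("scene10.pkl","wb"))
cv2.imwrite("pics/scene10z.png",cv2.resize(f["img"][145:245,270:370],None,fx=6,fy=6,interpolation=cv2.INTER_CUBIC))
w=pts(f);m=masks(f)["blue"];m[:165]=0;m[220:]=0
p=w[m];p=p[(p[:,0]>430)&(p[:,0]<540)&(abs(p[:,1]-172)<30)];print(p[np.argsort(p[:,0])])
f=pickle.load(open("scene0.pkl","rb"));w=pts(f);m=masks(f)["blue"];p=w[m];p=p[(p[:,0]>430)&(p[:,0]<540)&(abs(p[:,1]-172)<30)];print("before");print(p[np.argsort(p[:,0])][::4])
E
```

```text
t: 11.85
eef_pos: [464.0, 176.2, 72.5]
eef_rot: [[0.012, 1.0, -0.001], [1.0, -0.012, 0.0], [0.0, -0.001, -1.0]]
contact_force: [-1.6, 0.6, 3.4]
grip_width: 0.2
t: 12.35
eef_pos: [464.3, 176.1, 65.8]
eef_rot: [[0.011, 1.0, -0.001], [1.0, -0.011, -0.0], [-0.0, -0.001, -1.0]]
contact_force: [-3.4, 0.1, 4.3]
grip_width: 0.2
[-3.4  0.1  4.3]
[-3.4  0.1  4.3]
[-3.4  0.1  4.3]
[-3.4  0.1  4.3]
[[456.5 164.5  92.6]
 [464.3 164.9  94.9]
 [465.5 164.8  91.4]
 [471.4 169.8  90.9]
 [471.8 162.2  93.1]
 [472.2 165.7  92.7]
 [473.4 165.6  89.1]
 [474.4 183.2  90.2]
 [474.5 179.4  91.3]
 [475.4 160.9  92.2]
 [478.1 167.   93.1]
 [478.4 184.8  93.5]
 [478.6 170.4  92.7]
 [479.9 187.7  94.2]
 [480.3 166.4  90.7]
 [480.5 162.6  91.8]
 [480.8 158.7  93. ]
 [514.5 159.1 128.6]
 [517.3 164.8 129.8]
 [517.8 175.8 123. ]
 [517.9 150.7 129.4]
 [518.7 153.3 134. ]
 [518.8 195.8 127.8]
 [519.1 160.3 132.6]
 [519.6 160.5 128.5]
 [519.7 185.  126.9]
 [519.8 187.9 130.8]
 [519.9 166.9 131.7]
 [520.  174.  130. ]
 [520.4 181.  128.5]
 [520.7 156.4 130.6]
 [520.7 170.1 131.6]
 [520.9 149.7 128. ]
 [521.2 183.5 133.1]
 [521.3 152.5 132.1]
 [521.5 176.8 130.6]
 [521.7 170.2 128. ]
 [522.5 190.7 128.1]
 [522.5 187.  129. ]
 [522.8 152.3 129.2]
 [523.5 193.7 128.2]
 [523.8 165.4 131.2]
 [523.9 161.8 132.1]
 [524.  189.2 134.2]]
before
[[451.6 175.6 108.5]
 [458.8 172.5 111.1]
 [460.3 182.8 109.9]
 [462.8 178.4 108.6]
 [464.9 174.1 107. ]
 [465.8 181.1 106.1]
 [466.5 166.  110.4]
 [468.9 186.3 112.1]
 [470.6 168.6 104.3]
 [472.8 164.4 102.7]
 [474.8 185.  104. ]
 [477.7 179.7 108. ]
 [479.6 176.7  96.7]
 [480.3 182.6 105.1]
 [483.4 177.9 104.5]
 [485.9 180.2 106.2]
 [489.  176.1 100.8]
 [492.9 170.9 101.1]]
```

View pics/scene10z.png

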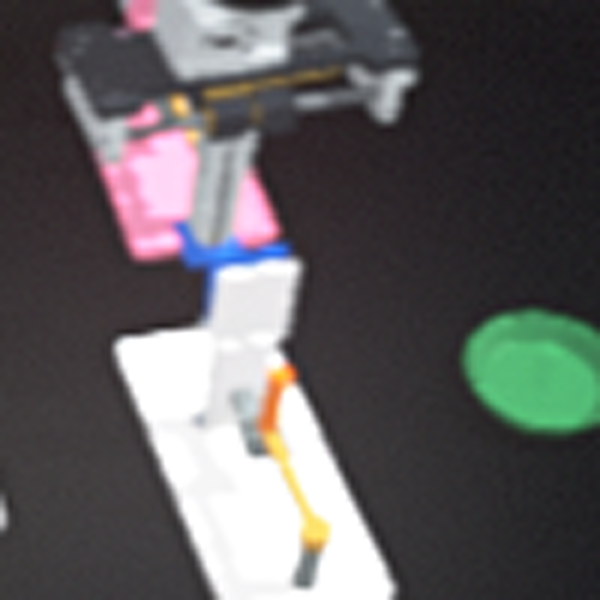

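```bash
python3 -m pendant '{"delta_pos":[[0,0,0.001],[0,0,0.001],[0,0,0.001],[0,0,0.001],[0,0,0.001],[0,0,0.001],[0,0,0.001],[0,0,0.001],[0,0,0.001],[0,0,0.001]],"rot":[[0,0,0],[0,0,0],[0,0,0],[0,0,0],[0,0,0],[0,0,0],[0,0,0],[0,0,0],[0,0,0],[0,0,0]],"grip":[0,0,0,0,0,0,0,0,0,0]}'
python3 - <<'E'
from bench import *
from h import *
np.set_printoptions(precision=1,suppress=True)
P=[]
for i in range(3):
    f=grab_frame("scene");w=pts(f);m=masks(f)["blue"];m[:165]=0;m[220:]=0
    p=w[m];P.append(p[(p[:,0]>430)&(p[:,0]<490)&(abs(p[:,1]-172)<30)&(p[:,2]>60)])
P=np.vstack(P);print(len(P),np.median(P,0),np.polyfit(P[:,0]-465,P[:,2],1))
s=get_state();print(s["t"],s["eef_pos"],s["contact_force"],s["grip_width"])
f=grab_frame("scene");cv2.imwrite("pics/scene11.png",f["img"])
t=grab_frame("top");cv2.imwrite("pics/top11.png",t["img"])
E
```

```text
t: 13.4
eef_pos: [464.6, 176.1, 64.9]
eef_rot: [[0.011, 1.0, -0.0], [1.0, -0.011, 0.0], [0.0, -0.0, -1.0]]
contact_force: [-2.9, -0.0, 3.6]
grip_width: 0.4
43 [474.9 166.   90.6] [-0.  90.9]
13.55 [464.6 176.1  64.8] [-3.1  0.5  3.6] 0.22874324627564702
```

View pics/scene11.png

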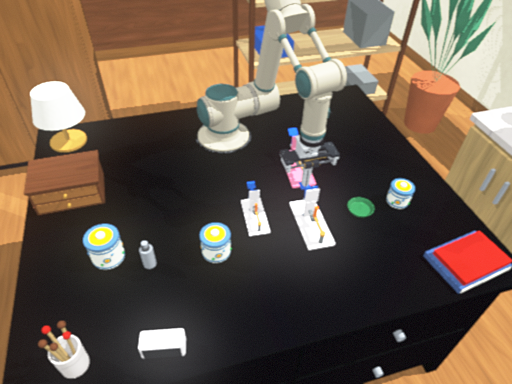

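Run:
```python
from bench import *
print(hand_in())
```

```text
the job is handed in; nothing more can be done
None
```

I swung the brass hook of the larger white stand home. I then pressed the blue lever to level with closed fingertips and handed the job in at about 13.6 s, still holding it. No verdict was reported.

**Hook:** The first push ended at a firm stop of about 14 N. The picture afterwards left some doubt, with the knob about 4 mm off its expected position. I pushed again with closed fingers and hit a solid stop (12 N). That put the knob at y ≈ 170 mm against 169 mm expected. The top view also shows the hook parallel to the stand's edge.

**Lever:** My last measurement put the pad top at z ≈ 90.6 mm with no slope, so level, about 0.3 rad. The fingers were pressing with about 3.6 N upward and 3 N sideways, steady for over 1 s. The vertical force is a little below the stated 5 N at halfway, and I did not find out why.

**Disagreement:** Both cameras showed the fingertips about 27 mm above the reported TCP, not the stated 8 mm ahead of it. At the stated height the fingers closed above the knob and missed it. I used the camera-based height after that. The lever contact, which came at the predicted height, and the 11.5 mm grip on the 12 mm knob confirmed it.

**Other objects:** The canisters, the atomizer and the ring tray stand where they were in the last scene picture. I checked this by eye only.

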